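Let the bore gauge case down shut

ROBOT

A 6-joint arm with a two-finger parallel gripper is mounted at the origin on the work surface. World frame = base frame: x ahead of the robot, y to its left, z up, the work surface at z = 0. Lengths are in m, angles in rad, forces in N, time in s.
With the tool pointing down it reaches from about 0.225 to 0.875 m from the base axis. Payload 3.4 kg.
Tool frame: the origin (TCP) lies at the very end of the fingers, on their centre line; the grasp point (between the pads) lies 19 mm behind it (grip_depth is the distance from the TCP to the grasp point, in m); x points along the fingers, z is the direction in which the jaws open and shut, and the axes are right-handed (so a half turn about x gives the same grasp; the last joint's range is limited). The gripper opens to 85 mm and grips with 20 to 120 N. Pads are 22 mm wide; open, the fingers measure 114 mm over their backs; the gripper's body (76 mm by 85 mm) begins 54 mm behind the grasp point. The pads swing forward as they close: fully open they stand 13 mm farther back than shut.
Start: joints at [1.036, 0.276, 1.505, -0, 1.361, -0.121], TCP at [0.231, 0.526, 0.231] pointing down, gripper open.
Joint ranges: [-2.89, 2.89], [-0.75, 2.08], [0.22, 2.7], [-1.18, 4.32], [0.11, 2.71], [-2.7, 2.7]. Speed limits (rad/s): [2.57, 2.57, 3.14, 3.14, 3.14, 3.14].

INTERFACE

Orientations are given as a unit quaternion [w, x, y, z].
In Python, from rig import get_state, get_image, sign_off, grip_depth gives the robot as it stands. The module is installed in compiled form; this text tells all that it offers.
- The arm moves only by the tool arm_command, never from a script. Its argument "series" is a list of rows, each an object with "dp": the shift along the tool's x, y, z scaled (see below), a list of three; "angular": the turn, a rotation vector about the tool's x, y, z scaled (see below), a list of three; "gripper": the finger opening in mm, from 0 to 85.4. A call has exactly 8 rows; each row shifts and turns the pose as measured when the row begins, along the tool's axes as they then stand; what a row does not reach is not made up. The controller multiplies each number of a shift by 0.12 m and each number of a turn by 90 degrees. A row lasts 1/8 s, in which the tool goes at most 62.5 mm and 10.7 degrees, less where a joint would pass 70% of its speed; a pose out of reach is approached as far as the arm can. A call with a number of a shift or a turn outside -1 to 1 is refused whole. A call with a gripper value outside its range is refused whole. The fingers move at their own pace and stop on an object; "grip_force" is the grip in N (left out, the last holds). Time passes only in rows, so rows that do not move let the fingers close, or fill a call up. It gives the time, the measured TCP pose, the force and the opening at its end, in the units of the state.
- get_state(): the state, without advancing time (a new reading comes with each control period).
- get_image(name): name is "side" or "top"; returns a dict with "image" (480x640x3 uint8, blue, green, red), "depth" (480x640 float32, m along the optical axis (not along the pixel's ray), 0 where there is no reading), "mtx" (3x3 intrinsics, pixels), "k1" (the pictures are not rectified: a ray, as slopes to the right and down, at radius r is drawn at 1 + k1 r^2 times it, then the intrinsics apply), "view" (4x4, takes a point from world to camera coordinates). Camera axes: x right, y up, looking along -z (the intrinsics and any distortion apply to the point x, -y, -z); pixel columns grow to the right and rows downward; lengths in m; the calibration is good to about 2 mm. A picture is of the moment at which its call begins.
- sign_off(): hands the job in, once; it reports no verdict.
The state is a dict: "clock": time; "qpos": joint angles; "qd": joint speeds; "effort": joint torques, N m; "position": TCP position; "ee_rot": TCP orientation; "contact_force": force on the tool from outside, world axes, zero at the start; "moment": the same for the moment, N m; "width": finger opening in m.
Only numpy, scipy, OpenCV 4.12 (cv2) and the standard library are available. Lean on these libraries where they do the work, as an engineer would, in place of code of your own. Each camera call takes 0.05 s, during which the arm holds its last target. There are 200 camera calls.

TASK

Close the open blue gauge case: with a fingertip tip its standing lid forward off its stop, catch it on a finger as it falls, and let it down on the finger until it is fully shut, without a bang. Do not pinch or grip the lid, and do not disturb the gauge and ring in the case or the things around it.

Things in the scene. Friction and masses are not known exactly. Their poses are not given: they have to be found in the camera images.
- case: Blue plastic gauge case, fixed on the bench, 150 deep (its x) x 230 wide (its y) x 62 mm high. Origin: centre of its underside. Its x axis points from its front wall (on the robot's side) to its hinge wall, its y along the hinge line, z up. The rim is at 62 mm; inside, foam holds a gauge and a setting ring, all at least 14 mm below the rim.
- hinge (a point): On the case: the middle of the lid's hinge line, on the rim of the far wall, 75 mm along the case's x from its centre and 62 mm up. The hinge line runs along the case's y.
- lid (a joint): The lid's hinge angle in rad: 0 shut, level on the rim; 1.57 upright; 1.75 leaning back on its stop (starts at 1.70 to 1.75). It balances at about 1.47; below that it falls forward by itself on a weakly damped hinge, slowly at first: 1.42 to 1.3 takes about 1 s, 1.3 to 0.8 1.1 to 1.4 s, 0.8 to shut under 1 s, striking at 1.0 to 1.5 rad/s. Near level about 2 N at the lip holds it.
- lid_edge (a point): On the lid: middle of the free edge of its finger lip, on the inner face, 172 mm from the hinge line. The lip, 90 mm wide and 8 thick, juts 22 mm beyond the lid's 150 mm panel; with the lid shut it overhangs the front wall by 22 mm, its underside 62 mm above the bench, with room for a fingertip below it.
- lid_liner: The lid's inner face with the underside of the lip, a 4 mm layer moving with the lid. Origin on the middle of the hinge line, which lies in the inner face; x points from the lip to the hinge, z outward through the lid. The whole lid is 150 x 230 mm, 16 thick (from the inner face outward), about 0.4 kg.
- gauge: Dial bore gauge lying in the case's foam along the case's y, 192 mm long, dial 56 mm across; loose. Origin on its axis, at its underside, 90 mm from the dial's outer end.
- setring: Steel setting ring in a round foam pocket of the case, 44 mm across, 16 high; loose. Origin: centre of its underside.
- cup: White plastic cup standing at one side of the case, 72 mm across, 85 high; loose. Origin: centre of its underside.
- bearing: Wheel bearing cone, 66 mm across, 24 high, standing at the other side of the case; loose. Origin: centre of its underside.
- sleeve: Steel driving sleeve standing up, foot 52 mm across, 138 high; loose. Origin: centre of its underside.
- twrench: Steel T-handled socket wrench lying down, 170 mm long, cross handle 120 mm; loose. Origin at the middle of its shank, on the bench.
- talc: White jar with red lid, 72 mm across, 150 high; loose. Origin: centre of its underside.
- socket: Steel socket, 34 mm across, 44 high; loose. Origin: centre of its underside.

How it is judged:
On the way, in this order (a step that is already met when the one before it is completed fails the run):
1. the lid has been tipped forward past its balance point (value of joint lid below 1.4 rad).
2. a finger bears the lid on its inner face, before it has shut (value of joint lid between 0.12 and 1.25 rad and velocity of joint lid above -0.9 rad/s and contact force between the fingers and lid_liner above 0.2 N), for 0.2 s.
At the end, for the whole second after the job is handed in: The lid is fully shut (hinge angle under 0.02 rad) and at rest (value of joint lid below 0.02 rad and velocity of joint lid above -0.05 rad/s); the robot touches nothing.
It fails at once if the lid bangs shut (it closes faster than 0.7 rad/s, about 120 mm/s at the lip, in its last 0.15 rad, while the lip is still more than 5 mm open) (value of joint lid between 0.03 and 0.15 rad and velocity of joint lid below -0.7 rad/s).
It fails at once if the lid is pinched or forced (more than 16 N of the fingers on its inner face) (contact force between the fingers and lid_liner above 16 N).
It fails at once if the gauge or the setting ring is disturbed in the case (moved over 8 mm) (distance of any of gauge, setring from where it was at the start of the episode above 0.008 m).
It fails at once if a thing beside the case is moved more than 15 mm (distance of any of cup, bearing, sleeve, twrench, talc, socket from where it was at the start of the episode above 0.015 m).
It also fails if it takes over 58 s, if anything falls off the work surface, if the arm or the gripper's body presses on something with over 40 N, if the wrist force passes 120 N, or if a joint passes its speed limit or range.

## Working session

There is one attempt and no reset: what is moved stays moved. The work goes in short steps, Python scripts to look and compute and a tool call to move; the robot and the scene stay as the last step left them, time stands still between calls to the robot, and variables do not carry over. Pictures are saved under pics/ and viewed, about 8 in all and at most 12, crops included, and the job is handed in when it is done.

Besides the shell and the picture viewer there is one more tool, called after "Call:" by a JSON object that holds its "method" and its "body". arm_command: Moves the arm, as the interface text tells. Its arguments: {"type":"object","properties":{"series":{"type":"array","items":{"type":"object","properties":{"dp":{"type":"array","items":{"type":"number"}},"angular":{"type":"array","items":{"type":"number"}},"gripper":{"type":"number"}}}},"grip_force":{"type":"number"}},"required":["series"]}

```bash
mkdir -p pics; cat > h.py <<'E'
import numpy as np, cv2
from rig import get_state, get_image
def pts(d):
    """world points per pixel from depth"""
    K=d["mtx"];h,w=d["depth"].shape
    u,v=np.meshgrid(np.arange(w),np.arange(h))
    x=(u-K[0][2])/K[0][0]; y=(v-K[1][2])/K[1][1]
    a,b=x.copy(),y.copy()
    for _ in range(8):
        s=1+d["k1"]*(a*a+b*b); a,b=x/s,y/s
    z=d["depth"]
    P=np.stack([a*z,-b*z,-z,np.ones_like(z)],-1)
    return (P@np.linalg.inv(np.array(d["view"])).T)[...,:3]
E
python3 - <<'E'
from h import *
s=get_state();print({k:np.round(v,3) for k,v in s.items()})
for n in("side","top"):
    d=get_image(n);cv2.imwrite(f"pics/{n}0.png",d["image"]);np.savez(f"{n}0.npz",**d)
    print(n,np.round(np.linalg.inv(d["view"]),3),(d["depth"]>0).mean(),d["k1"])
E
```

```text
{'clock': np.float64(0.0), 'qpos': array([ 1.036,  0.277,  1.506,  0.   ,  1.361, -0.121]), 'qd': array([ 0.   , -0.001, -0.   ,  0.002,  0.001,  0.001]), 'effort': array([-2.0000e-03, -4.1677e+01, -2.4580e+01, -1.0000e-03,  1.1000e-02,
       -0.0000e+00]), 'position': array([0.231, 0.526, 0.23 ]), 'ee_rot': array([ 0.591, -0.387,  0.593,  0.386]), 'contact_force': array([-0.239,  0.313, -0.195]), 'moment': array([-0.025,  0.013,  0.033]), 'width': np.float64(0.085)}
side [[ 0.956  0.164 -0.243  0.188]
 [-0.293  0.567 -0.77  -0.802]
 [ 0.011  0.807  0.59   0.724]
 [ 0.     0.     0.     1.   ]] 0.996103515625 -0.04872143326992003
top [[-0.021  0.982 -0.185  0.265]
 [-1.    -0.019  0.017  0.024]
 [ 0.013  0.186  0.983  1.067]
 [ 0.     0.     0.     1.   ]] 0.996025390625 -0.015356451458935052
```

View pics/side0.png

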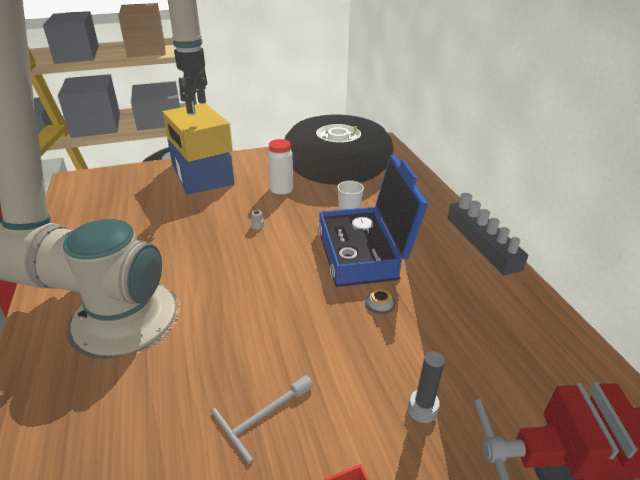

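View pics/top0.png

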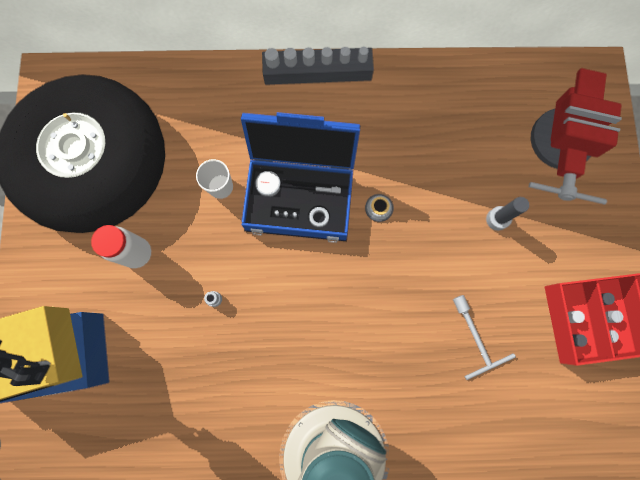

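The side view shows the case at about (360,245), with the lid standing up to (405,160). In the top view the case is at about (298,200), the lid lip at (300,120), the cup at (214,178) and the bearing at (379,207). Next I'll fit the case pose and lid angle from depth.

```bash
python3 - <<'E'
from h import *
for n in("top","side"):
    d=dict(np.load(n+"0.npz"));P=pts(d);hsv=cv2.cvtColor(d["image"],cv2.COLOR_BGR2HSV)
    blue=((hsv[...,0]>105)&(hsv[...,0]<130)&(hsv[...,1]>130)&(hsv[...,2]>50))
    box=(P[...,0]>.3)&(P[...,0]<.9)&(abs(P[...,1])<.25)&(P[...,2]>.01)
    B=blue&box
    Q=P[B]
    rim=Q[(abs(Q[:,2]-.062)<.004)]
    r=cv2.minAreaRect((rim[:,:2]*1000).astype(np.float32));print(n,"rim",r, np.median(rim[:,2]),len(rim))
    up=Q[Q[:,2]>.09]
    print("up",up.min(0),up.max(0))
    # inner face plane: all lid points
    L=P[box&(P[...,2]>.09)&(P[...,0]>.5)&(abs(P[...,1])<.14)]
    hi=L[L[:,2]>L[:,2].max()-.012]; print("top pts",np.round(np.percentile(hi,[5,50,95],axis=0),3))
    g=P[box&(hsv[...,2]<70)&(P[...,2]>.09)&(P[...,2]<.2)&(P[...,0]>.5)&(abs(P[...,1])<.12)]
    c=g.mean(0);U,S,V=np.linalg.svd(g-c,full_matrices=False);print("plane",c,V[2],S/np.sqrt(len(g)),len(g))
for nm,(x0,x1,y0,y1) in dict(cup=(195,232,158,200),bearing=(362,396,192,225)).items():
    d=dict(np.load("top0.npz"));P=pts(d)[y0:y1,x0:x1].reshape(-1,3);q=P[P[:,2]>.015];print(nm,q.min(0).round(3),q.max(0).round(3))
E
```

```text
top rim ((553.0147094726562, 68.19490051269531), (228.75634765625, 153.70779418945312), 83.33192443847656) 0.061621799551865086 853
up [ 0.61921421 -0.05793369  0.09249397] [0.68076853 0.17184321 0.2351269 ]
top pts [[0.653 0.015 0.224]
 [0.659 0.056 0.23 ]
 [0.667 0.095 0.233]]
plane [0.63908429 0.03556251 0.14780141] [-0.97667242  0.11823014  0.17925571] [0.04911874 0.03226216 0.0009346 ] 2475
side rim ((552.9290161132812, 65.08411407470703), (232.24542236328125, 155.3341064453125), 83.93119049072266) 0.061145032590921966 483
up [ 0.61731167 -0.06195666  0.09227292] [0.67799609 0.16824018 0.2335669 ]
top pts [[0.651 0.011 0.222]
 [0.657 0.049 0.229]
 [0.665 0.093 0.232]]
plane [0.63752604 0.03047855 0.14666351] [-0.97663902  0.11761229  0.17984322] [0.04869894 0.03231257 0.00081007] 1427
cup [0.265 0.024 0.015] [0.633 0.285 1.067]
bearing [ 0.265 -0.143  0.015] [0.563 0.024 1.067]
```

```bash
cat >> h.py <<'E'
from scipy.spatial.transform import Rotation as R
C=np.array([.553,.0667,0.]);YAW=-.119
Rc=R.from_euler("z",YAW)
def tcase(st=None):
    s=st or get_state();w,x,y,z=s["ee_rot"];r=R.from_quat([x,y,z,w])
    return Rc.inv().apply(np.array(s["position"])-C), Rc.inv()*r, s
def goal(phi):  # tool x=(sin,0,-cos), z=(cos,0,sin) in case frame
    c,s=np.cos(phi),np.sin(phi)
    return R.from_matrix(np.array([[s,0,c],[0,1,0],[-c,0,s]]))
def plan(p,phi,n,start=None):
    """constant rows from now (or start pose) to TCP p (case frame, m), tilt phi deg"""
    p0,r0,s=tcase() if start is None else (*start,None)
    g=goal(np.radians(phi));rv=(r0.inv()*g).as_rotvec()/n
    S=sum(R.from_rotvec(rv*k).as_matrix() for k in range(n))
    dp=np.linalg.solve(S,r0.inv().apply(np.array(p)-p0))
    print(n,"rows dp",np.round(dp/.12,3),"ang",np.round(rv/(np.pi/2),3));return (np.array(p),g)
def show():
    p,r,s=tcase();x=r.apply([1,0,0])
    print("t",round(s["clock"],2),"case mm",np.round(p*1000,1),"phi",np.round(np.degrees(np.arctan2(x[0],-x[2])),1),"q",np.round(s["qpos"],3),"F",np.round(Rc.inv().apply(s["contact_force"]),2),"w",round(s["width"]*1000,1))
E
python3 - <<'E'
from h import *
show();p,r,s=tcase();st=(p+[0,0,.12],r)
plan((.02,0,.36),0,14,st)
E
```

```text
t 0.1 case mm [-374.3  417.9  230.5] phi -0.0 q [ 1.036  0.277  1.506 -0.     1.361 -0.121] F [-0.21  0.16 -0.16] w 85.3
14 rows dp [-0.006 -0.365  0.027] ang [ 0.058 -0.     0.   ]
```

Call:
{"method": "arm_command", "body": {"series": [{"dp": [-0.5, 0, 0], "angular": [0, 0, 0], "gripper": 85}, {"dp": [-0.5, 0, 0], "angular": [0, 0, 0], "gripper": 85}, {"dp": [0, -0.365, 0.03], "angular": [0.058, 0, 0], "gripper": 85}, {"dp": [0, -0.365, 0.03], "angular": [0.058, 0, 0], "gripper": 85}, {"dp": [0, -0.365, 0.03], "angular": [0.058, 0, 0], "gripper": 85}, {"dp": [0, -0.365, 0.03], "angular": [0.058, 0, 0], "gripper": 85}, {"dp": [0, -0.365, 0.03], "angular": [0.058, 0, 0], "gripper": 85}, {"dp": [0, -0.365, 0.03], "angular": [0.058, 0, 0], "gripper": 85}]}}

```text
clock: 1.1
position: [0.4539, 0.3839, 0.3485]
ee_rot: [0.672, -0.211, 0.679, 0.207]
contact_force: [0.6, -0.0, -0.9]
width: 0.0851
```

```bash
python3 - <<'E'
from h import *
show();plan((.02,0,.36),0,8)
E
```

```text
t 1.1 case mm [-136.1  303.2  348.5] phi -0.4 q [ 0.587  0.274  1.225 -0.003  1.653 -0.013] F [ 0.63  0.07 -0.9 ] w 85.1
8 rows dp [-0.011 -0.362  0.026] ang [ 0.057 -0.001  0.001]
```

Call:
{"method": "arm_command", "body": {"series": [{"dp": [0, -0.37, 0.03], "angular": [0.058, 0, 0], "gripper": 85}, {"dp": [0, -0.37, 0.03], "angular": [0.058, 0, 0], "gripper": 85}, {"dp": [0, -0.37, 0.03], "angular": [0.058, 0, 0], "gripper": 85}, {"dp": [0, -0.37, 0.03], "angular": [0.058, 0, 0], "gripper": 85}, {"dp": [0, -0.37, 0.03], "angular": [0.058, 0, 0], "gripper": 85}, {"dp": [0, -0.37, 0.03], "angular": [0.058, 0, 0], "gripper": 85}, {"dp": [0, -0.37, 0.03], "angular": [0.058, 0, 0], "gripper": 85}, {"dp": [0, -0.37, 0.03], "angular": [0.058, 0, 0], "gripper": 85}]}}

```text
clock: 2.1
position: [0.578, 0.0461, 0.3442]
ee_rot: [0.7, 0.05, 0.71, -0.058]
contact_force: [0.3, 0.1, -0.2]
width: 0.0851
```

```bash
python3 - <<'E'
from h import *
show();plan((.06,0,.30),15,8)
E
```

```text
t 2.1 case mm [ 27.3 -17.5 344.2] phi -0.9 q [-0.033  0.254  1.263 -0.011  1.641  0.12 ] F [ 0.26  0.12 -0.25] w 85.1
8 rows dp [0.049 0.019 0.029] ang [-0.003 -0.022  0.001]
```

```bash
python3 - <<'E'
from h import *
plan((.09,0,.28),15,8)
E
```

```text
8 rows dp [0.073 0.02  0.058] ang [-0.003 -0.022  0.001]
```

Call:
{"method": "arm_command", "body": {"series": [{"dp": [0.07, 0.02, 0.06], "angular": [-0.003, -0.022, 0], "gripper": 85}, {"dp": [0.07, 0.02, 0.06], "angular": [-0.003, -0.022, 0], "gripper": 85}, {"dp": [0.07, 0.02, 0.06], "angular": [-0.003, -0.022, 0], "gripper": 85}, {"dp": [0.07, 0.02, 0.06], "angular": [-0.003, -0.022, 0], "gripper": 85}, {"dp": [0.07, 0.02, 0.06], "angular": [-0.003, -0.022, 0], "gripper": 85}, {"dp": [0.07, 0.02, 0.06], "angular": [-0.003, -0.022, 0], "gripper": 85}, {"dp": [0.07, 0.02, 0.06], "angular": [-0.003, -0.022, 0], "gripper": 85}, {"dp": [0.07, 0.02, 0.06], "angular": [-0.003, -0.022, 0], "gripper": 85}]}}

```text
clock: 3.1
position: [0.6443, 0.05, 0.2769]
ee_rot: [0.791, 0.03, 0.608, -0.055]
contact_force: [-0.4, -0.1, 0.0]
width: 0.0853
```

```bash
python3 - <<'E'
from h import *
show();plan((.09,0,.28),15,1)
d=get_image("side");cv2.imwrite("pics/side1.png",cv2.resize(d["image"][100:340,260:500],None,fx=2.5,fy=2.5))
P=Rc.inv().apply((pts(d).reshape(-1,3)-C)).reshape(480,640,3);np.save("P1.npy",P)
E
```

```text
t 3.1 case mm [ 92.6  -5.8 276.9] phi 15.0 q [-0.002  0.23   1.486 -0.055  1.169  0.134] F [-0.42 -0.16  0.04] w 85.3
1 rows dp [-0.031  0.047 -0.015] ang [ 0.    -0.001  0.013]
```

View pics/side1.png

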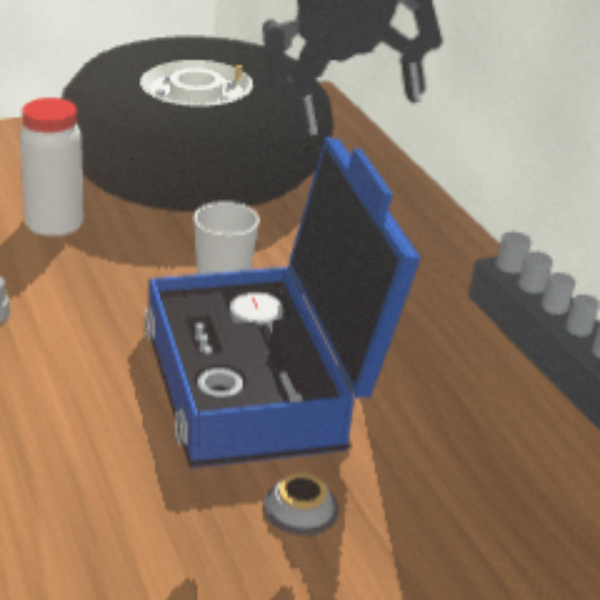

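The open fingers sit above the lip. The near tip is at crop (313,133), which is pixel (385,153), and the far tip is at crop (415,97), which is pixel (426,138). The lip lies between them and below.

```bash
python3 - <<'E'
import numpy as np
P=np.load("P1.npy")
for n,(u,v) in dict(near=(385,152),far=(426,137)).items():
    for dv in(-6,-4,-2,0,1): print(n,dv,[np.round(P[v+dv,u+du]*1000).astype(int).tolist() for du in(-1,0,1)])
E
```

```text
near -6 [[39, -16, 297], [41, -16, 297], [42, -19, 298]]
near -4 [[40, -15, 292], [41, -17, 293], [44, -17, 293]]
near -2 [[38, -21, 290], [43, -14, 287], [45, -15, 287]]
near 0 [[41, -14, 282], [42, -16, 283], [44, -17, 283]]
near 1 [[42, -11, 278], [42, -18, 282], [45, -17, 281]]
far -6 [[127, -16, 326], [129, -16, 326], [134, -10, 323]]
far -4 [[128, -16, 321], [130, -16, 321], [132, -17, 322]]
far -2 [[129, -14, 316], [129, -19, 318], [132, -17, 317]]
far 0 [[127, -20, 314], [131, -16, 312], [134, -14, 311]]
far 1 [[130, -15, 309], [133, -13, 308], [135, -13, 308]]
```

```bash
python3 - <<'E'
from h import *
plan((.096,0,.188),15,6)
E
```

```text
6 rows dp [ 0.119  0.009 -0.026] ang [ 0.    -0.     0.002]
```

Call:
{"method": "arm_command", "body": {"series": [{"dp": [0.12, 0.009, -0.026], "angular": [0, 0, 0.002], "gripper": 85}, {"dp": [0.12, 0.009, -0.026], "angular": [0, 0, 0.002], "gripper": 85}, {"dp": [0.12, 0.009, -0.026], "angular": [0, 0, 0.002], "gripper": 85}, {"dp": [0.12, 0.009, -0.026], "angular": [0, 0, 0.002], "gripper": 85}, {"dp": [0.12, 0.009, -0.026], "angular": [0, 0, 0.002], "gripper": 85}, {"dp": [0.12, 0.009, -0.026], "angular": [0, 0, 0.002], "gripper": 85}, {"dp": [0, 0, 0], "angular": [0, 0, 0], "gripper": 85}, {"dp": [0, 0, 0], "angular": [0, 0, 0], "gripper": 85}]}}

```text
clock: 4.15
position: [0.6474, 0.0552, 0.179]
ee_rot: [0.79, 0.036, 0.611, -0.047]
contact_force: [-0.0, 0.6, 0.9]
width: 0.0852
```

```bash
python3 - <<'E'
from h import *
show();p,r,s=tcase();plan((p[0]-.060,0,.188),15,8)
d=get_image("side");cv2.imwrite("pics/side2.png",cv2.resize(d["image"][100:340,260:500],None,fx=2.5,fy=2.5))
E
```

```text
t 4.15 case mm [ 95.1  -0.2 179. ] phi 14.6 q [-0.005  0.297  1.64  -0.036  0.953  0.13 ] F [-0.09  0.6   0.89] w 85.2
8 rows dp [-0.025  0.    -0.058] ang [ 0.    -0.001  0.   ]
```

View pics/side2.png

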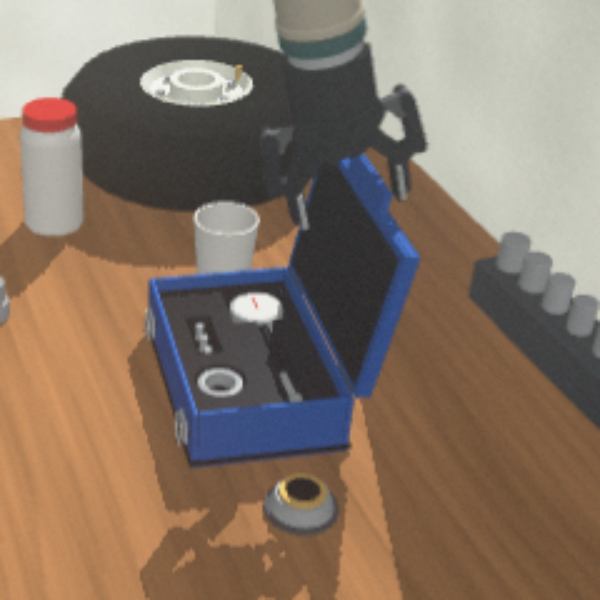

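The straddle is clean. The near finger tip is at crop (303,225) in front of the lid, the far one is at (403,195) behind it, and the lip is in between. Now I push toward the robot with the far finger.

Call:
{"method": "arm_command", "body": {"series": [{"dp": [-0.025, 0, -0.058], "angular": [0, 0, 0], "gripper": 85}, {"dp": [-0.025, 0, -0.058], "angular": [0, 0, 0], "gripper": 85}, {"dp": [-0.025, 0, -0.058], "angular": [0, 0, 0], "gripper": 85}, {"dp": [-0.025, 0, -0.058], "angular": [0, 0, 0], "gripper": 85}, {"dp": [-0.025, 0, -0.058], "angular": [0, 0, 0], "gripper": 85}, {"dp": [-0.025, 0, -0.058], "angular": [0, 0, 0], "gripper": 85}, {"dp": [-0.025, 0, -0.058], "angular": [0, 0, 0], "gripper": 85}, {"dp": [-0.025, 0, -0.058], "angular": [0, 0, 0], "gripper": 85}]}}

```text
clock: 5.2
position: [0.5848, 0.0629, 0.191]
ee_rot: [0.791, 0.036, 0.609, -0.047]
contact_force: [1.5, 0.2, 0.3]
width: 0.0848
```

```bash
cat >> h.py <<'E'
def lid(n="top"):
    """lid angle from the plane of the blue/dark lid points, by depth (hinge fixed)"""
    d=get_image(n);P=Rc.inv().apply(pts(d).reshape(-1,3)-C).reshape(480,640,3)
    hsv=cv2.cvtColor(d["image"],cv2.COLOR_BGR2HSV)
    B=(hsv[...,0]>105)&(hsv[...,0]<130)&(hsv[...,1]>130)&(hsv[...,2]>40)
    B&=(abs(P[...,1])<.13)&(P[...,2]>.075)&(P[...,0]>-.12)&(P[...,0]<.13)
    Q=P[B];a=np.arctan2(Q[:,2]-.062,.075-Q[:,0]);r=np.hypot(Q[:,2]-.062,.075-Q[:,0])
    k=r>.1
    print(n,"lid rad pct10/50/90",np.round(np.percentile(a[k],[10,50,90]),3),k.sum(),"rmax",r.max().round(3));return d
E
python3 - <<'E'
from h import *
show();p,r,s=tcase();plan((.012,0,.188),15,4)
lid("top");lid("side")
E
```

```text
t 5.2 case mm [ 32.  -0. 191.] phi 14.8 q [ 0.009  0.197  1.75  -0.041  0.938  0.148] F [1.47 0.43 0.27] w 84.8
4 rows dp [-0.005  0.    -0.042] ang [ 0.    -0.001  0.   ]
top lid rad pct10/50/90 [1.467 1.5   1.548] 253 rmax 0.513
side lid rad pct10/50/90 [1.454 1.485 1.537] 439 rmax 0.175
```

Call:
{"method": "arm_command", "body": {"series": [{"dp": [-0.008, 0, -0.05], "angular": [0, 0, 0], "gripper": 85}, {"dp": [-0.008, 0, -0.05], "angular": [0, 0, 0], "gripper": 85}, {"dp": [-0.008, 0, -0.05], "angular": [0, 0, 0], "gripper": 85}, {"dp": [-0.008, 0, -0.05], "angular": [0, 0, 0], "gripper": 85}, {"dp": [-0.008, 0, -0.03], "angular": [0, 0, 0], "gripper": 85}, {"dp": [0, 0, 0], "angular": [0, 0, 0], "gripper": 85}, {"dp": [0.01, 0, 0.04], "angular": [0, 0, 0], "gripper": 85}, {"dp": [0.01, 0, 0.04], "angular": [0, 0, 0], "gripper": 85}]}}

```text
clock: 6.3
position: [0.565, 0.0653, 0.1885]
ee_rot: [0.791, 0.036, 0.609, -0.047]
contact_force: [0.2, -0.3, 0.8]
width: 0.0851
```

```bash
python3 - <<'E'
from h import *
show()
lid("top");lid("side")
E
```

```text
t 6.3 case mm [ 12.1  -0.  188.5] phi 14.8 q [ 0.015  0.171  1.79  -0.043  0.924  0.154] F [ 0.25 -0.28  0.77] w 85.1
top lid rad pct10/50/90 [1.21  1.251 1.299] 238 rmax 0.509
side lid rad pct10/50/90 [1.188 1.226 1.273] 460 rmax 0.176
```

Call:
{"method": "arm_command", "body": {"series": [{"dp": [0.006, 0, 0.03], "angular": [0, 0, 0], "gripper": 85}, {"dp": [0.006, 0, 0.03], "angular": [0, 0, 0], "gripper": 85}, {"dp": [0.006, 0, 0.03], "angular": [0, 0, 0], "gripper": 85}, {"dp": [0.006, 0, 0.03], "angular": [0, 0, 0], "gripper": 85}, {"dp": [0, 0, 0], "angular": [0, 0, 0], "gripper": 85}, {"dp": [0, 0, 0], "angular": [0, 0, 0], "gripper": 85}, {"dp": [0, 0, 0], "angular": [0, 0, 0], "gripper": 85}, {"dp": [0, 0, 0], "angular": [0, 0, 0], "gripper": 85}]}}

```text
clock: 7.4
position: [0.5797, 0.0634, 0.1883]
ee_rot: [0.79, 0.036, 0.611, -0.047]
contact_force: [-0.5, 0.4, -0.2]
width: 0.0853
```

```bash
python3 - <<'E'
from h import *
show()
lid("top");d=lid("side");cv2.imwrite("pics/side3.png",cv2.resize(d["image"][100:340,260:500],None,fx=2.5,fy=2.5))
show()
E
```

```text
t 7.4 case mm [ 2.690e+01 -1.000e-01  1.883e+02] phi 14.6 q [ 0.01   0.194  1.76  -0.041  0.935  0.149] F [-0.52  0.39 -0.17] w 85.3
top lid rad pct10/50/90 [0.999 1.048 1.122] 843 rmax 0.536
side lid rad pct10/50/90 [1.001 1.055 1.117] 647 rmax 0.21
t 7.5 case mm [ 2.700e+01 -1.000e-01  1.883e+02] phi 14.6 q [ 0.01   0.194  1.76  -0.041  0.935  0.149] F [-0.33 -0.01 -0.81] w 85.0
```

View pics/side3.png

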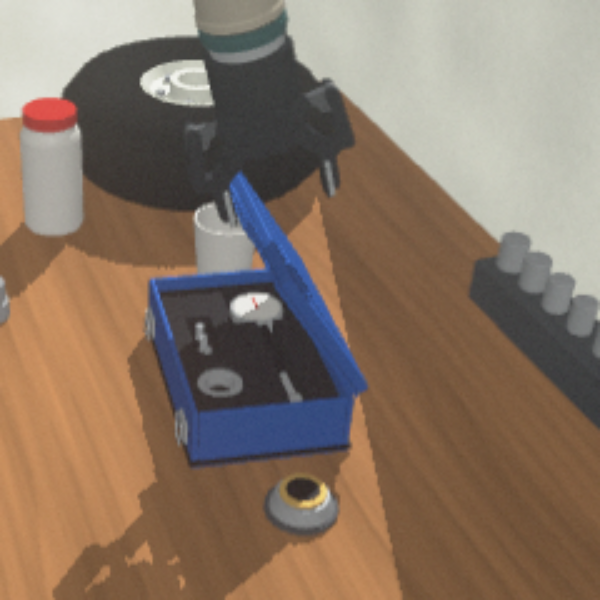

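The lid has come down onto the near finger tip at about crop (228,215), and the far finger is well clear. I'll hold to make sure of the catch.

Call:
{"method": "arm_command", "body": {"series": [{"dp": [0, 0, 0], "angular": [0, 0, 0], "gripper": 85}, {"dp": [0, 0, 0], "angular": [0, 0, 0], "gripper": 85}, {"dp": [0, 0, 0], "angular": [0, 0, 0], "gripper": 85}, {"dp": [0, 0, 0], "angular": [0, 0, 0], "gripper": 85}, {"dp": [0, 0, 0], "angular": [0, 0, 0], "gripper": 85}, {"dp": [0, 0, 0], "angular": [0, 0, 0], "gripper": 85}, {"dp": [0, 0, 0], "angular": [0, 0, 0], "gripper": 85}, {"dp": [0, 0, 0], "angular": [0, 0, 0], "gripper": 85}]}}

```text
clock: 8.5
position: [0.5797, 0.0634, 0.1883]
ee_rot: [0.79, 0.036, 0.61, -0.047]
contact_force: [-0.5, 0.7, -1.1]
width: 0.085
```

```bash
cat >> h.py <<'E'
def tcp_for(th,phi,e=.018,gap=0.):
    """TCP (case frame) with the lower finger's pad under the lip's free edge, tip e beyond it (along the finger)"""
    E=np.array([.075-.172*np.cos(th),0,.062+.172*np.sin(th)])
    f=np.radians(phi);a=np.array([np.sin(f),0,-np.cos(f)]);b=np.array([np.cos(f),0,np.sin(f)])
    tip=E+e*a-gap*b
    if th>np.pi/2-f:  # tip bears on the face: point e from the edge
        tip=np.array([.075-(.172-e)*np.cos(th),0,.062+(.172-e)*np.sin(th)])
    return tip+.013*a+.0425*b, tip
E
python3 - <<'E'
from h import *
show();lid("top");lid("side")
for th,ph in((.95,15),(.9,25),(.8,30),(.6,30),(.3,30),(.05,30)): print(th,ph,*[np.round(v*1000) for v in tcp_for(th,ph)])
E
```

```text
t 8.5 case mm [ 2.690e+01 -1.000e-01  1.883e+02] phi 14.6 q [ 0.01   0.194  1.76  -0.041  0.935  0.149] F [-0.55  0.64 -1.11] w 85.0
top lid rad pct10/50/90 [0.999 1.047 1.121] 847 rmax 0.534
side lid rad pct10/50/90 [1.    1.055 1.117] 649 rmax 0.21
0.95 15 [ 24.   0. 183.] [-20.   0. 185.]
0.9 25 [ 20.   0. 187.] [-24.   0. 180.]
0.8 30 [  7.   0. 180.] [-36.   0. 170.]
0.6 30 [-15.   0. 154.] [-58.   0. 144.]
0.3 30 [-37.   0. 107.] [-80.   0.  97.]
0.05 30 [-44.   0.  65.] [-88.   0.  55.]
```

```bash
cat >> h.py <<'E'
def leg(th,phi,n=8,e=.016): show();plan(tcp_for(th,phi,e)[0],phi,n)
E
python3 -c "
from h import *
leg(.8,28)"
```

```text
t 8.6 case mm [ 2.690e+01 -1.000e-01  1.883e+02] phi 14.6 q [ 0.01   0.194  1.76  -0.041  0.935  0.149] F [-0.9  -0.51 -0.95] w 84.8
8 rows dp [ 0.001  0.    -0.023] ang [ 0.    -0.019  0.   ]
```

Call:
{"method": "arm_command", "body": {"series": [{"dp": [0, 0, -0.023], "angular": [0, -0.019, 0], "gripper": 85}, {"dp": [0, 0, -0.023], "angular": [0, -0.019, 0], "gripper": 85}, {"dp": [0, 0, -0.023], "angular": [0, -0.019, 0], "gripper": 85}, {"dp": [0, 0, -0.023], "angular": [0, -0.019, 0], "gripper": 85}, {"dp": [0, 0, -0.023], "angular": [0, -0.019, 0], "gripper": 85}, {"dp": [0, 0, -0.023], "angular": [0, -0.019, 0], "gripper": 85}, {"dp": [0, 0, -0.023], "angular": [0, -0.019, 0], "gripper": 85}, {"dp": [0, 0, -0.023], "angular": [0, -0.019, 0], "gripper": 85}]}}

```text
clock: 9.6
position: [0.5597, 0.0658, 0.182]
ee_rot: [0.859, 0.03, 0.508, -0.051]
contact_force: [0.2, -0.7, -0.4]
width: 0.0849
```

```bash
python3 -c "
from h import *
leg(.62,30);lid('side')"
```

```text
t 9.6 case mm [ 6.80e+00 -1.00e-01  1.82e+02] phi 28.8 q [ 0.045  0.086  2.008 -0.15   0.555  0.271] F [ 0.32 -0.71 -0.45] w 84.9
8 rows dp [ 0.011  0.    -0.031] ang [-0.    -0.002  0.   ]
side lid rad pct10/50/90 [0.835 0.904 0.956] 965 rmax 0.175
```

```bash
python3 - <<'E'
import numpy as np
from scipy.optimize import least_squares,fsolve
D=np.array([[.277,1.506,1.361,.231,.526,.2305],[.274,1.225,1.653,.4539,.3839,.3485],[.254,1.263,1.641,.578,.0461,.3442],[.23,1.486,1.169,.6443,.05,.2769],[.297,1.64,.953,.6474,.0552,.179],[.197,1.75,.938,.5848,.0629,.191],[.171,1.79,.924,.565,.0653,.1885],[.086,2.008,.555,.5597,.0658,.182]])
q2,q3,q5=D[:,:3].T; r=np.sqrt(D[:,3]**2+D[:,4]**2-.064**2); z=D[:,5]
def fk(p,q2,q3,q5):
    L1,L2,L3,h,r0,o=p;a=q2+q3;b=a+q5
    return r0+L1*np.sin(q2)+L2*np.sin(a)+o*np.cos(a)+L3*np.sin(b), h+L1*np.cos(q2)+L2*np.cos(a)-o*np.sin(a)+L3*np.cos(b)
s=least_squares(lambda p:np.r_[fk(p,q2,q3,q5)[0]-r,fk(p,q2,q3,q5)[1]-z,(p-[.45,.45,.3,.25,0,0])*.003],[.45,.45,.3,.25,0,0])
p=s.x;print(p.round(3),np.abs(s.fun[:16]).max())
for x,zz,ph in((-.015,.154,30),(-.037,.107,30),(-.044,.065,30),(-.044,.065,25),(-.044,.065,20),(-.045,.06,35)):
    R=np.hypot(.553+x*.993,.067-.12*x);R=np.sqrt(R*R-.064**2)
    f=lambda q:[*(np.array(fk(p,*q))-[R,zz]),sum(q)-np.pi+np.radians(ph)]
    q,_,ok,_=fsolve(f,[.1,2.1,.4],full_output=1);print(x,zz,ph,q.round(3),ok)
E
```

```text
[ 0.636  0.42   0.363  0.13  -0.     0.06 ] 0.0009939685113318775
-0.015 0.154 30 [0.082 2.114 0.422] 1
-0.037 0.107 30 [0.127 2.226 0.265] 1
-0.044 0.065 30 [0.202 2.302 0.115] 1
-0.044 0.065 25 [0.205 2.227 0.273] 1
-0.044 0.065 20 [0.219 2.155 0.419] 1
-0.045 0.06 35 [ 0.222  2.387 -0.078] 1
```

```bash
python3 -c "
from h import *
leg(.58,26,8,.012)"
```

```text
t 9.65 case mm [  5.   -0.3 180.9] phi 28.7 q [ 0.045  0.085  2.011 -0.15   0.555  0.272] F [-2.99 -0.16 -2.21] w 85.2
8 rows dp [ 0.014  0.    -0.037] ang [0.    0.004 0.   ]
```

Call:
{"method": "arm_command", "body": {"series": [{"dp": [0.014, 0, -0.037], "angular": [0, 0.004, 0], "gripper": 85}, {"dp": [0.014, 0, -0.037], "angular": [0, 0.004, 0], "gripper": 85}, {"dp": [0.014, 0, -0.037], "angular": [0, 0.004, 0], "gripper": 85}, {"dp": [0.014, 0, -0.037], "angular": [0, 0.004, 0], "gripper": 85}, {"dp": [0.014, 0, -0.037], "angular": [0, 0.004, 0], "gripper": 85}, {"dp": [0.014, 0, -0.037], "angular": [0, 0.004, 0], "gripper": 85}, {"dp": [0.014, 0, -0.037], "angular": [0, 0.004, 0], "gripper": 85}, {"dp": [0.014, 0, -0.037], "angular": [0, 0.004, 0], "gripper": 85}]}}

```text
clock: 10.65
position: [0.5322, 0.0689, 0.1512]
ee_rot: [0.845, 0.032, 0.532, -0.051]
contact_force: [-0.5, -0.2, -1.4]
width: 0.0852
```

```bash
python3 -c "
from h import *
d=lid('side');cv2.imwrite('pics/side4.png',cv2.resize(d['image'][100:340,260:500],None,fx=2.5,fy=2.5))
leg(.38,26,8,.011)"
```

```text
side lid rad pct10/50/90 [0.611 0.685 0.729] 1269 rmax 0.204
t 10.7 case mm [-21.7  -0.4 150.5] phi 25.5 q [ 0.049  0.099  2.06  -0.14   0.547  0.272] F [-2.31 -0.32 -1.89] w 85.1
8 rows dp [ 0.02   0.    -0.026] ang [-0.    -0.001  0.   ]
```

View pics/side4.png

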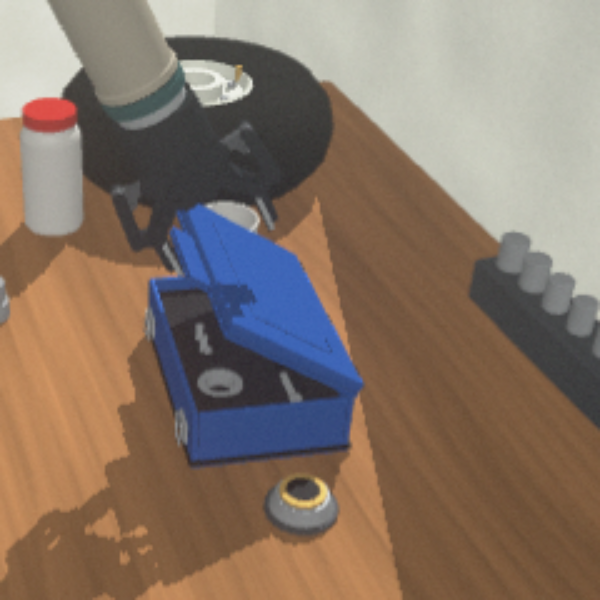

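The lid is at about 0.58 rad and rests on the near finger at the lip, crop (170,260). The upper finger is clear at (268,222). I'll carry on down.

Call:
{"method": "arm_command", "body": {"series": [{"dp": [0.02, 0, -0.026], "angular": [0, -0.001, 0], "gripper": 85}, {"dp": [0.02, 0, -0.026], "angular": [0, -0.001, 0], "gripper": 85}, {"dp": [0.02, 0, -0.026], "angular": [0, -0.001, 0], "gripper": 85}, {"dp": [0.02, 0, -0.026], "angular": [0, -0.001, 0], "gripper": 85}, {"dp": [0.02, 0, -0.026], "angular": [0, -0.001, 0], "gripper": 85}, {"dp": [0.02, 0, -0.026], "angular": [0, -0.001, 0], "gripper": 85}, {"dp": [0.02, 0, -0.026], "angular": [0, -0.001, 0], "gripper": 85}, {"dp": [0.02, 0, -0.026], "angular": [0, -0.001, 0], "gripper": 85}]}}

```text
clock: 11.7
position: [0.516, 0.0708, 0.1203]
ee_rot: [0.848, 0.031, 0.527, -0.051]
contact_force: [-0.3, -0.3, -1.4]
width: 0.0851
```

```bash
python3 -c "
from h import *
lid('side')
leg(.22,26,8,.011)"
```

```text
side lid rad pct10/50/90 [0.413 0.485 0.527] 1393 rmax 0.194
t 11.75 case mm [-38.1  -0.4 119.6] phi 26.2 q [ 0.058  0.119  2.144 -0.187  0.435  0.33 ] F [-0.82  1.26 -2.14] w 85.1
8 rows dp [ 0.019  0.    -0.016] ang [-0.  0.  0.]
```

Call:
{"method": "arm_command", "body": {"series": [{"dp": [0.019, 0, -0.016], "angular": [0, 0, 0], "gripper": 85}, {"dp": [0.019, 0, -0.016], "angular": [0, 0, 0], "gripper": 85}, {"dp": [0.019, 0, -0.016], "angular": [0, 0, 0], "gripper": 85}, {"dp": [0.019, 0, -0.016], "angular": [0, 0, 0], "gripper": 85}, {"dp": [0.019, 0, -0.016], "angular": [0, 0, 0], "gripper": 85}, {"dp": [0.019, 0, -0.016], "angular": [0, 0, 0], "gripper": 85}, {"dp": [0.019, 0, -0.016], "angular": [0, 0, 0], "gripper": 85}, {"dp": [0.019, 0, -0.016], "angular": [0, 0, 0], "gripper": 85}]}}

```text
clock: 12.75
position: [0.5079, 0.0716, 0.0942]
ee_rot: [0.847, 0.031, 0.529, -0.051]
contact_force: [-1.9, 0.5, -1.6]
width: 0.0852
```

```bash
python3 -c "
from h import *
d=lid('side');cv2.imwrite('pics/side5.png',cv2.resize(d['image'][150:310,260:460],None,fx=4,fy=3.75))
leg(.12,26,8,.011)"
```

```text
side lid rad pct10/50/90 [0.256 0.328 0.371] 1428 rmax 0.184
t 12.8 case mm [-45.7  -0.6  93.8] phi 26.0 q [ 0.061  0.152  2.194 -0.23   0.358  0.379] F [-0.89  0.11 -1.93] w 85.0
8 rows dp [ 0.013  0.001 -0.008] ang [-0. -0.  0.]
```

View pics/side5.png

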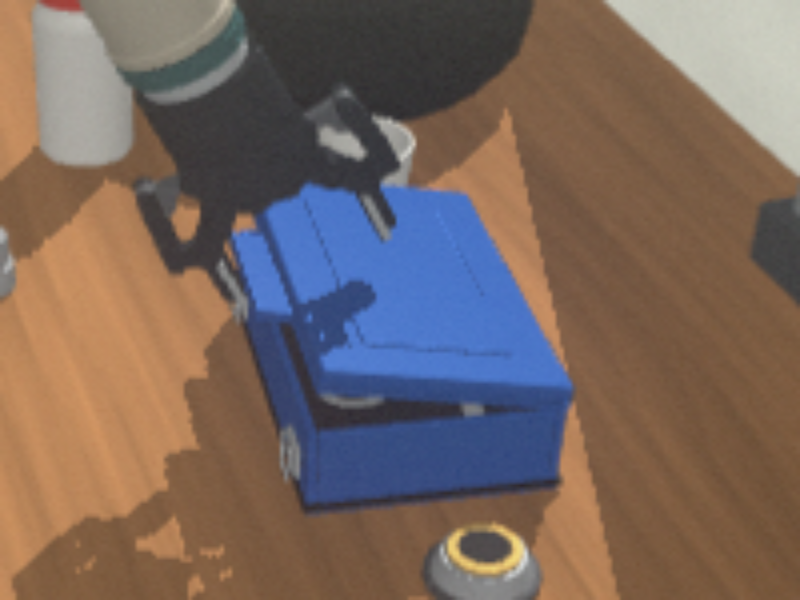

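The lid is at about 0.22 rad. The lip rests on the near finger at crop (240,300), and the upper finger at (385,235) is about 25 mm above the panel.

Call:
{"method": "arm_command", "body": {"series": [{"dp": [0.013, 0.001, -0.008], "angular": [0, 0, 0], "gripper": 85}, {"dp": [0.013, 0.001, -0.008], "angular": [0, 0, 0], "gripper": 85}, {"dp": [0.013, 0.001, -0.008], "angular": [0, 0, 0], "gripper": 85}, {"dp": [0.013, 0.001, -0.008], "angular": [0, 0, 0], "gripper": 85}, {"dp": [0.013, 0.001, -0.008], "angular": [0, 0, 0], "gripper": 85}, {"dp": [0.013, 0.001, -0.008], "angular": [0, 0, 0], "gripper": 85}, {"dp": [0.013, 0.001, -0.008], "angular": [0, 0, 0], "gripper": 85}, {"dp": [0.013, 0.001, -0.008], "angular": [0, 0, 0], "gripper": 85}]}}

```text
clock: 13.8
position: [0.5051, 0.072, 0.0776]
ee_rot: [0.846, 0.031, 0.53, -0.051]
contact_force: [-2.8, -2.2, -0.7]
width: 0.0851
```

```bash
python3 -c "
from h import *
lid('side')
leg(.05,26,8,.011)"
```

```text
side lid rad pct10/50/90 [0.157 0.231 0.275] 1428 rmax 0.177
t 13.85 case mm [-48.3  -0.4  77.4] phi 25.8 q [ 0.064  0.179  2.219 -0.272  0.31   0.425] F [-2.7  -1.66 -1.2 ] w 84.9
8 rows dp [ 0.009  0.    -0.004] ang [ 0. -0.  0.]
```

Call:
{"method": "arm_command", "body": {"series": [{"dp": [0.009, 0, -0.004], "angular": [0, 0, 0], "gripper": 85}, {"dp": [0.009, 0, -0.004], "angular": [0, 0, 0], "gripper": 85}, {"dp": [0.009, 0, -0.004], "angular": [0, 0, 0], "gripper": 85}, {"dp": [0.009, 0, -0.004], "angular": [0, 0, 0], "gripper": 85}, {"dp": [0.009, 0, -0.004], "angular": [0, 0, 0], "gripper": 85}, {"dp": [0.009, 0, -0.004], "angular": [0, 0, 0], "gripper": 85}, {"dp": [0.009, 0, -0.004], "angular": [0, 0, 0], "gripper": 85}, {"dp": [0.009, 0, -0.004], "angular": [0, 0, 0], "gripper": 85}]}}

```text
clock: 14.85
position: [0.5042, 0.072, 0.0667]
ee_rot: [0.845, 0.031, 0.531, -0.052]
contact_force: [-2.8, -0.2, -0.7]
width: 0.0848
```

```bash
python3 -c "
from h import *
d=lid('side');cv2.imwrite('pics/side6.png',cv2.resize(d['image'][150:310,260:460],None,fx=4,fy=3.75))
leg(.0,26,8,.011)"
```

```text
side lid rad pct10/50/90 [0.102 0.171 0.215] 1339 rmax 0.175
t 14.9 case mm [-49.   -0.5  66.6] phi 25.7 q [ 0.064  0.199  2.234 -0.302  0.279  0.457] F [-2.6  -0.34 -1.76] w 84.8
8 rows dp [ 0.007  0.001 -0.003] ang [ 0. -0.  0.]
```

View pics/side6.png

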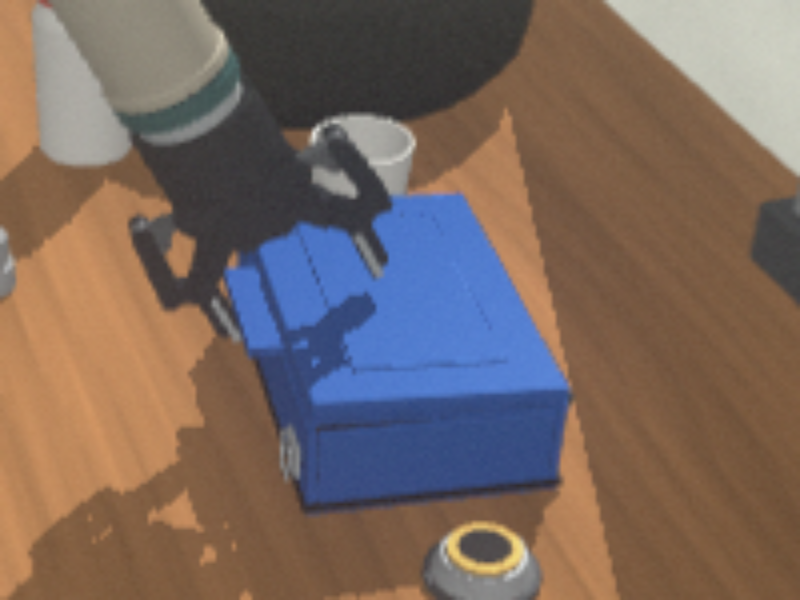

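The lid is at about 0.06 rad with a small gap left at crop (320,428). The upper finger tip at (378,272) is still above the panel, and the cup and bearing have not moved.

Call:
{"method": "arm_command", "body": {"series": [{"dp": [0.008, 0, -0.004], "angular": [0, 0, 0], "gripper": 85}, {"dp": [0.008, 0, -0.004], "angular": [0, 0, 0], "gripper": 85}, {"dp": [0.008, 0, -0.004], "angular": [0, 0, 0], "gripper": 85}, {"dp": [0.008, 0, -0.004], "angular": [0, 0, 0], "gripper": 85}, {"dp": [0.008, 0, -0.004], "angular": [0, 0, 0], "gripper": 85}, {"dp": [0.008, 0, -0.004], "angular": [0, 0, 0], "gripper": 85}, {"dp": [0.008, 0, -0.004], "angular": [0, 0, 0], "gripper": 85}, {"dp": [0.008, 0, -0.004], "angular": [0, 0, 0], "gripper": 85}]}}

```text
clock: 15.9
position: [0.5044, 0.0722, 0.0577]
ee_rot: [0.845, 0.031, 0.531, -0.051]
contact_force: [-3.9, 0.9, 0.7]
width: 0.0846
```

```bash
cat >> h.py <<'E'
def lipz():
    d=get_image("top");P=Rc.inv().apply(pts(d).reshape(-1,3)-C).reshape(-1,3)
    for lo,hi in((-.07,-.04),(-.02,.02),(.04,.07)):
        k=(P[:,0]>lo)&(P[:,0]<hi)&(abs(P[:,1])>.06)&(abs(P[:,1])<.105)&(P[:,2]<.12);print("panel top z",lo,np.median(P[k,2]).round(4),k.sum())
E
python3 -c "
from h import *
lid('side');show();lipz()"
```

```text
side lid rad pct10/50/90 [0.107 0.132 0.172] 1048 rmax 0.17
t 15.95 case mm [-48.8  -0.3  57.6] phi 25.8 q [ 0.064  0.217  2.247 -0.338  0.249  0.494] F [-2.6  -0.28 -0.1 ] w 84.8
panel top z -0.07 0.0789 583
panel top z -0.02 0.0795 744
panel top z 0.04 0.0787 537
```

The panel top is level from front to back (78.9 against 78.7 mm), so the lid is shut. I'll back the finger away from the lip first, then go up.

Call:
{"method": "arm_command", "body": {"series": [{"dp": [-0.014, 0, -0.03], "angular": [0, 0, 0], "gripper": 85}, {"dp": [-0.014, 0, -0.03], "angular": [0, 0, 0], "gripper": 85}, {"dp": [-0.014, 0, -0.03], "angular": [0, 0, 0], "gripper": 85}, {"dp": [-0.014, 0, -0.03], "angular": [0, 0, 0], "gripper": 85}, {"dp": [-0.08, 0, -0.03], "angular": [0, 0, 0], "gripper": 85}, {"dp": [-0.15, 0, -0.03], "angular": [0, 0, 0], "gripper": 85}, {"dp": [-0.2, 0, -0.03], "angular": [0, 0, 0], "gripper": 85}, {"dp": [-0.2, 0, -0.03], "angular": [0, 0, 0], "gripper": 85}]}}

```text
clock: 17.0
position: [0.444, 0.0809, 0.123]
ee_rot: [0.847, 0.032, 0.528, -0.05]
contact_force: [0.3, 0.2, 0.4]
width: 0.0849
```

Call:
{"method": "arm_command", "body": {"series": [{"dp": [-0.2, 0, 0], "angular": [0, 0, 0], "gripper": 85}, {"dp": [-0.2, 0, 0], "angular": [0, 0, 0], "gripper": 85}, {"dp": [-0.2, 0, 0], "angular": [0, 0, 0], "gripper": 85}, {"dp": [-0.1, 0, 0], "angular": [0, 0, 0], "gripper": 85}, {"dp": [0, 0, 0], "angular": [0, 0, 0], "gripper": 85}, {"dp": [0, 0, 0], "angular": [0, 0, 0], "gripper": 85}, {"dp": [0, 0, 0], "angular": [0, 0, 0], "gripper": 85}, {"dp": [0, 0, 0], "angular": [0, 0, 0], "gripper": 85}]}}

```text
clock: 18.0
position: [0.402, 0.0863, 0.2027]
ee_rot: [0.848, 0.032, 0.526, -0.048]
contact_force: [-0.5, 0.1, -0.1]
width: 0.085
```

```bash
python3 -c "
from h import *
show();lipz();d=get_image('side');cv2.imwrite('pics/side7.png',d['image'])"
```

```text
t 18.0 case mm [-152.3    1.5  202.7] phi 26.4 q [ 0.139 -0.169  2.164 -0.168  0.705  0.359] F [-0.49  0.02 -0.09] w 85.0
panel top z -0.07 0.0787 588
panel top z -0.02 0.0795 743
panel top z 0.04 0.0788 543
```

View pics/side7.png

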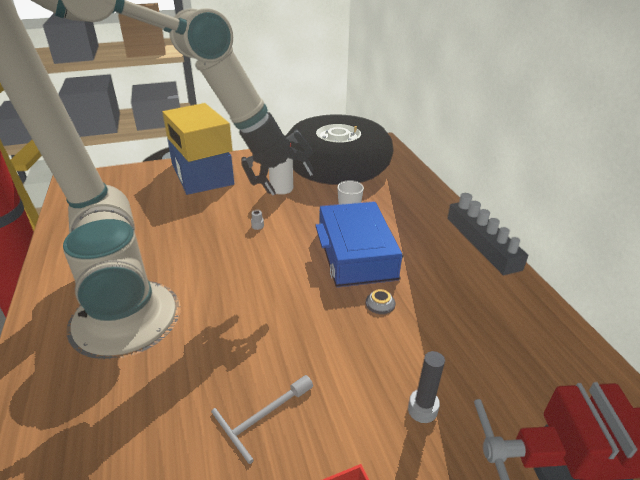

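The lid is shut and level at about (360,240), the robot is clear of it, and everything around the case stands where it did. I'm handing in.

```bash
python3 -c "
from rig import sign_off
print(sign_off())"
```

```text
the job is handed in; nothing more can be done
None
```

The case is shut. I put the open gripper over the lip, tipped the lid past its balance point with the far finger, and caught it on the near finger at about 0.95 rad. I then lowered it on that finger at about 0.2 rad/s or slower until it closed. It was never gripped, and the job was handed in at about 18 s.

**Last checks:**
- **Lid:** the panel top is level from front to back (78.7 and 78.8 mm, against 78 mm expected for a shut lid). That puts the lid within a few thousandths of a radian of level.
- **Contact:** the finger has been withdrawn and the outside force is back to noise level (about 0.5 N). The highest wrist force I read was about 4 N.
- **Surroundings:** in the last side picture the cup, bearing, sleeve, wrench, jar and socket stand where they started. I judged this by eye and did not measure them.

**Not checked:** the gauge and ring can't be seen with the lid shut. No finger went inside the case, and in the pictures taken on the way down they looked undisturbed. The catch force was close to the sensor noise, so I judged the catch from the lid holding steady on the finger for about 1 s.

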